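# Swing the bench magnifier over the work and relock its swivel

### The arm

A 7-joint arm with a two-finger parallel gripper is mounted at the origin on the work surface. World frame = base frame: x ahead of the robot, y to its left, z up, the work surface at z = 0. Lengths are in mm, angles in rad, forces in N, time in s.
With the tool pointing down it reaches from about 400 to 875 mm from the base axis. Payload 4.4 kg.
Tool frame: the origin (TCP) lies at the very end of the fingers, on their centre line; the grasp point (between the pads) lies 19 mm behind it; z points along the fingers, x is the direction in which the jaws open and shut, and the axes are right-handed (so a half turn about z gives the same grasp; the last joint's range is limited). The gripper opens to 85 mm and grips with 20 to 120 N. Pads are 22 mm wide; open, the fingers measure 114 mm over their backs; the gripper's body (76 mm by 85 mm) begins 54 mm behind the grasp point. The pads swing forward as they close: fully open they stand 13 mm farther back than shut.
Start: joints at [1.2, 0.628, 0.038, 1.517, -0.027, 0.996, -0.02], TCP at [195.094, -620.045, 231.313] pointing down, gripper open.
Joint ranges: [-3.06, 3.06], [-0.37, 2.12], [-1.25, 1.32], [0.18, 2.47], [-1.1, 4.24], [0.23, 1.98], [-2.94, 2.94]. Speed limits (rad/s): [2.57, 2.57, 3.14, 3.14, 3.14, 3.14, 3.14].

### API

Orientations are given as [roll, pitch, yaw] about the fixed x, y, z axes, in that order (R = Rz(yaw) Ry(pitch) Rx(roll)).
In Python, from cell import ctrl gives the robot as it stands.
- The arm moves only by the shell command python3 -m creep 'ROWS'. ROWS is text: rows parted by semicolons, each of 7 numbers parted by spaces: the shift along the tool's x, y, z in units of 40 mm (1.0 is 40 mm), then the turn, a rotation vector about the tool's x, y, z in degrees, then the closure, from 0 (fully open) to 1 (shut). In form: x y z rx ry rz grip; .... A call has 1 to 10 rows; each row is the pose to reach, as a shift and turn from the pose commanded when the call began, along the tool's axes at that moment; what a row does not reach only later rows make up. A row lasts 1/12 s, in which the tool goes at most 41.7 mm and 7.16 degrees, less where a joint would pass 70% of its speed; a pose out of reach is approached as far as the arm can. A call with a gripper value outside its range is refused whole. The fingers move at their own pace and stop on an object; the grip force is fixed at half the most. Time passes only in rows, so rows that repeat a pose let the fingers close. It gives the time, the measured TCP pose, the force and the opening at its end, in the units of the state.
- ctrl.read_state(): the state, without advancing time (a new reading comes with each control period).
- ctrl.get_image(name): name is "scene" or "top"; returns a dict with "img" (420x560x3 uint8, red, green, blue), "vfov" (degrees; the focal length in pixels is half the picture's height over the tangent of half this angle, whatever the lens; pixels are square), "cx", "cy" (the principal point, pixels), "T" (4x4, takes a point from camera to world coordinates). Camera axes: x right, y up, looking along -z (the intrinsics and any distortion apply to the point x, -y, -z); pixel columns grow to the right and rows downward; lengths in mm; the calibration is good to about 2 mm. A picture is of the moment at which its call begins. There is no depth.
- ctrl.finish_job(): hands the job in, once; it reports no verdict.
Trained networks look in the newest picture that a camera, given by its name, has taken for a name from the list of things; names that differ only in an ending like _2 or _b are one class to them, and where a whole thing is asked for, a point or a joint stands for the part that bears it (a point fixed in the world has none). Each returns a list of dicts, best first, with "score" (0 to 1); they miss things now and then, are a little off and sometimes report something else, mostly with a low value. They report only what shows in the picture. A call takes as long as a camera call. They do not tell look-alikes from the thing itself.
- ctrl.boxes_of(camera, thing): "rect" ([left, top, right, bottom] in pixels, round what is visible of it).
- ctrl.cut_out(camera, thing): "pixels" (420x560 bool, what is visible of it) and "rect" ([left, top, right, bottom] in pixels, round what is visible of it).
The state is a dict: "clock": time; "qpos": joint angles; "qd": joint speeds; "tau": joint torques, N m; "eef_pos": TCP position; "tool_rot": TCP orientation; "force": force on the tool from outside, world axes, zero at the start; "torque": the same for the moment, N m; "width": finger opening in mm.
Only numpy, scipy, OpenCV 4.12 (cv2) and the standard library are available. Lean on these libraries where they do the work, as an engineer would, in place of code of your own. Each camera call takes 0.05 s, during which the arm holds its last target.

### The job

Bring the bench magnifier over the ear mould in the soft-jaw holder and lock it there. Pull the stand's index plunger out and twist it so that it stays out when you let go, swing the boom until the lens is over the ear mould at the stop nearest to it, then twist the plunger back so that its pin springs fully home in that stop. Leave the holder and the other things on the bench where they stand.

Things in the scene. Friction and masses are not known exactly. Their poses are not given: they have to be found in the camera images.
- stand: Magnifier stand's grey round foot, fixed, 200 mm across, 24 mm high. Origin on the bench under the column's axis; x points from the column away from the plunger, z up. On it turn a bevelled aluminium index dial (126 mm across, five dark slots, top 56 mm up), a column 28 mm thick (cap 44 mm across, top at 245 mm) and the boom. The plunger stands on the -x side.
- swing (a joint): Angle of the boom about the upright column (rad): 0 along the stand's +x, positive anticlockwise from above, ends +-1.75. Stops at 0, +-pi/4, +-pi/2, where the pin fits a slot of the dial. Starts locked at 0. Plunger out, it turns against 0.25 N m friction and stays where left. Within 3 degrees of a stop the sprung pin finds its slot and centres the boom; 1 degree of play.
- boom_grip (a point): Middle of the boom's white bar, 60 mm from the column's axis, 228 mm above the bench; a good place to take it from above. x along the boom outwards, z up. The bar is 16 mm wide, 20 mm high (top at 238 mm) and free from 24 to 92 mm off the axis.
- lens (a point): Centre of the magnifier's round lens at the boom's end, 170 mm from the column's axis, 226 mm above the bench. The white ring around it is 132 mm across and spans 212 to 238 mm above the bench.
- plunger_root (a point): Fixed point on the plunger's axis at the dial's rim: (-50, 0, 48) mm in the stand's frame. z along the plunger's axis outwards, which leans 30 degrees from vertical away from the column: (-0.5, 0, 0.866) in the stand's frame; y is the stand's y.
- plunger_grip (a point): Point to take in the plunger's black wing grip (60 long, 14 thick, 34 mm high along the axis): on the axis, 10 mm below its top, 66 mm out from plunger_root when home. The flats go on 24 mm below it; a slotted steel sleeve 29 mm across begins 28 mm below. z along the axis outwards, y along the wing (the stand's y when home), x through its thickness, the way to pinch it.
- plunger_pull (a joint): How far the plunger is pulled out along its axis (m): 0 pin home in a slot, 0.016 fully out. A spring draws it in: 6 N at home, 10 N fully out. Pulled 12 mm or more it can be twisted; held out by its twist it rests at about 0.011. Twisted back away from a stop, the pin rides on the dial at about 0.008 until a slot comes under it.
- plunger_twist (a joint): Twist of the wing grip about its axis (rad): 0 home, positive anticlockwise looking at the grip's end, stopped at 1.6. At home a cross pin lies in the sleeve's slot; pulled out and turned past 0.45 it rests on the sleeve's rim and stays out by itself. Turned back to within 0.1 of 0 it drops into the slot and the spring draws the pin in.
- holder: Soft-jaw holder with the work, loose, 0.6 kg: dark base 90 x 56 x 16 mm, two grey jaws 50 mm high across its x, a screw knob at +x (reaching 62 mm), a flesh-coloured ear mould between the jaws. Origin at the centre of its underside. It stands 170 mm from the column's axis beneath one of the stops other than 0 (within 9 mm).
- work (a point): The ear mould between the holder's jaws: 55 mm above the bench over the holder's centre; the mould's tip is at 68 mm.
- cleaner_bottle: Bystander, loose: white bottle with a blue band, 58 mm across, 150 mm high. Origin at the centre of its underside. Like the jar and the box it stands beneath one of the other stops.
- drying_jar: Bystander, loose: low jar, 78 mm across, 75 mm high. Origin at the centre of its underside.
- parts_box: Bystander, loose: open grey plastic box 85 x 70 x 38 mm. Origin at the centre of its underside.
There are look-alikes about, which are no part of the job. Leave any purple or red look-alike of the holder alone.

How it is judged (in metres and radians):
On the way, in this order (a step that is already met when the one before it is completed fails the run):
1. the plunger is pulled and twisted, and stays held out when the fingers let go of it (value of joint plunger_pull above 0.009 m and value of joint plunger_twist above 0.5 rad and contact force between the fingers and plunger_twist below 0.2 N), for 0.2 s.
2. the lens is swung over the ear mould (horizontal distance between lens and work below 0.035 m), for 0.2 s.
At the end, for the whole second after the job is handed in: The plunger's pin is home in a stop (pulled out less than 3 mm, twisted less than 0.25 rad), the lens centre is within 30 mm, measured level, of the point above the ear mould, the boom is still, and the holder has moved less than 15 mm and the bottle, jar and box less than 20 mm, all upright (value of joint plunger_pull below 0.003 m and value of joint plunger_twist below 0.25 rad and horizontal distance between lens and work below 0.03 m and velocity of joint swing between -0.05 and 0.05 rad/s and distance of each of cleaner_bottle, drying_jar, parts_box from where it was at the start of the episode below 0.02 m and distance of holder from where it was at the start of the episode below 0.015 m and angle between each of cleaner_bottle, drying_jar, parts_box, holder's own z axis and vertical below 0.1 rad); the robot touches nothing.
It fails at once if the cleaner bottle is pushed from its place or tipped (distance of cleaner_bottle from where it was at the start of the episode above 0.025 m or angle between cleaner_bottle's own z axis and vertical above 0.35 rad).
It fails at once if the drying jar is pushed from its place or tipped (distance of drying_jar from where it was at the start of the episode above 0.025 m or angle between drying_jar's own z axis and vertical above 0.35 rad).
It fails at once if the parts box is pushed from its place or tipped (distance of parts_box from where it was at the start of the episode above 0.025 m or angle between parts_box's own z axis and vertical above 0.35 rad).
It fails at once if the holder is pushed from its place or tipped (distance of holder from where it was at the start of the episode above 0.02 m or angle between holder's own z axis and vertical above 0.35 rad).
It also fails if it takes over 69 s, if anything falls off the work surface, if the arm or the gripper's body presses on something with over 40 N, if the wrist force passes 120 N, or if a joint passes its speed limit or range.

## Working session

There is one attempt and no reset: what is moved stays moved. The work goes in short steps, Python scripts to look and compute and a shell command to move; the robot and the scene stay as the last step left them, time stands still between calls to the robot, and variables do not carry over. Pictures are saved under pics/ and viewed, and the job is handed in when it is done.

```bash
ls; mkdir -p pics; python3 - <<'E'
from cell import ctrl
import cv2
print(ctrl.read_state())
for n in("scene","top"):
    d=ctrl.get_image(n); print(n,d["vfov"],d["cx"],d["cy"],d["T"].round(3).tolist() if hasattr(d["T"],'round') else d["T"],[k for k in d])
    cv2.imwrite(f"pics/{n}0.png",d["img"][:,:,::-1])
E
```

```text
pics
{'clock': 0.0, 'qpos': array([ 1.20018096,  0.62936187,  0.03845953,  1.51837865, -0.02694498,
        0.99633358, -0.02001629]), 'qd': array([ 1.61965311e-04,  1.59978823e-04,  3.36639354e-04, -1.32411687e-04,
        4.17964270e-06, -1.09091263e-03,  2.65892247e-03]), 'tau': array([-1.75264654e-05, -5.63405049e+01,  1.22589905e+00, -1.93450177e+01,
        1.08914659e-02,  1.02969847e-02,  1.17548834e-05]), 'eef_pos': array([ 194.88431964, -619.42098692,  230.37584957]), 'tool_rot': array([ 3.14150892e+00,  1.96161883e-03, -1.26598185e+00]), 'force': array([0.50592127, 0.50233696, 0.27632801]), 'torque': array([ 0.0147239 ,  0.046742  , -0.04376577]), 'width': 85.71581589275026}
scene 43.63793043398718 267.8269557015162 207.0106380987855 [[-0.178, -0.822, 0.542, 1167.592], [0.984, -0.141, 0.11, 192.74], [-0.014, 0.552, 0.833, 1093.042], [0.0, 0.0, 0.0, 1.0]] ['img', 'vfov', 'cx', 'cy', 'T']
top 44.94266949173494 276.07064985095104 213.8892295943039 [[-0.018, 0.996, -0.082, 444.068], [-1.0, -0.018, 0.005, 71.538], [0.004, 0.082, 0.997, 1277.79], [0.0, 0.0, 0.0, 1.0]] ['img', 'vfov', 'cx', 'cy', 'T']
```

View pics/scene0.png

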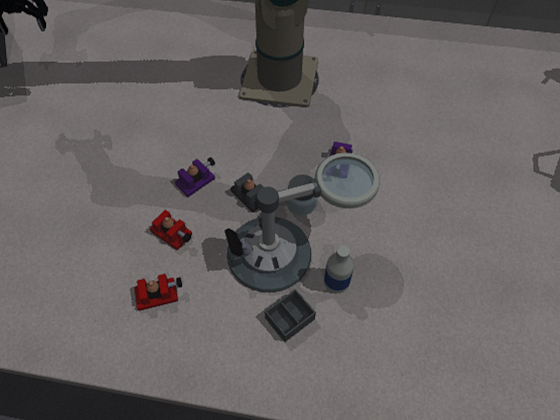

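View pics/top0.png

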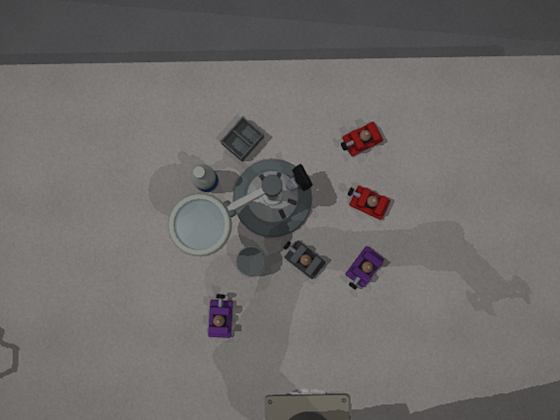

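The scene view shows the stand at (268,250), the boom and lens out at (347,180), the plunger's black wing at (233,242) and a grey holder at (247,190). The top view shows the column cap at (272,186), wing (302,178), lens (200,224), grey holder (305,258), jar (252,262), box (242,138) and bottle (205,178). There are also two red and two purple look-alikes.

Candidates for the holder in the top view are grey (305,258), red (362,139), red (370,202), purple (365,267) and purple (221,317). I choose the grey one, because the description gives a dark base and grey jaws. I'll check it in a crop.

```bash
cat > h.py <<'E'
import numpy as np, cv2
from scipy.spatial.transform import Rotation as Rn
from scipy.optimize import least_squares
def cam(d):
    f=210/np.tan(np.radians(d["vfov"])/2); return dict(f=f,cx=d["cx"],cy=d["cy"],T=np.array(d["T"]))
def ray(c,uv):
    v=np.array([(uv[0]-c["cx"])/c["f"],-(uv[1]-c["cy"])/c["f"],-1.]); return c["T"][:3,3],c["T"][:3,:3]@v
def atz(c,uv,z):
    o,v=ray(c,uv); return o+v*(z-o[2])/v[2]
def proj(c,P):
    p=(np.atleast_2d(P)-c["T"][:3,3])@c["T"][:3,:3]; return np.c_[c["cx"]-c["f"]*p[:,0]/p[:,2], c["cy"]+c["f"]*p[:,1]/p[:,2]]
def tri(cs,uvs):
    A=np.zeros((3,3));b=np.zeros(3)
    for c,uv in zip(cs,uvs):
        o,v=ray(c,uv);v=v/np.linalg.norm(v);M=np.eye(3)-np.outer(v,v);A+=M;b+=M@o
    return np.linalg.solve(A,b)
E
python3 - <<'E'
from cell import ctrl
from h import *
import pickle
D={}
for n in("scene","top"):
    d=ctrl.get_image(n); D[n]=d
    cv2.imwrite(f"pics/{n}z.png",cv2.resize(d["img"][120:360,190:350,::-1] if n=="scene" else d["img"][110:290,160:340,::-1],None,fx=3.3 if n=="top" else 2.5,fy=3.3 if n=="top" else 2.5,interpolation=cv2.INTER_CUBIC))
    for t in("stand","swing","lens","plunger_twist","plunger_grip","holder","work","cleaner_bottle","drying_jar","parts_box"):
        r=ctrl.cut_out(n,t)
        for x in r[:6]:
            ys,xs=np.nonzero(x["pixels"]); print(n,t,round(x["score"],2),np.round(x["rect"]),xs.mean().round(1),ys.mean().round(1),len(xs))
pickle.dump(D,open("D0.pkl","wb"))
E
```

```text
scene stand 0.84 [227. 155. 382. 290.] 294.2 224.4 8870
scene swing 0.84 [245. 153. 379. 272.] 308.5 206.6 5869
scene lens 0.75 [246. 152. 380. 271.] 308.0 206.8 5813
scene lens 0.7 [286. 175. 319. 217.] 301.0 198.1 675
scene lens 0.56 [223. 154. 381. 292.] 294.2 224.4 8986
scene plunger_twist 0.74 [230. 176. 263. 213.] 246.4 191.3 665
scene plunger_twist 0.7 [225. 233. 244. 255.] 234.0 243.6 259
scene plunger_grip 0.71 [324. 247. 355. 292.] 338.2 271.0 1027
scene plunger_grip 0.61 [225. 154. 378. 295.] 294.2 224.6 8880
scene plunger_grip 0.55 [227. 232. 245. 253.] 233.7 243.0 271
scene holder 0.71 [150. 210. 193. 250.] 170.2 229.9 991
scene holder 0.65 [331. 141. 352. 156.] 339.4 148.4 203
scene holder 0.64 [175. 161. 215. 202.] 195.0 176.8 889
scene holder 0.59 [232. 173. 262. 211.] 246.3 191.6 685
scene holder 0.55 [137. 273. 181. 310.] 155.9 292.1 1142
scene work 0.94 [229. 174. 264. 213.] 246.0 191.2 646
scene work 0.69 [136. 277. 180. 310.] 156.2 292.3 1135
scene work 0.63 [334. 143. 354. 154.] 340.0 148.3 157
scene work 0.62 [175. 157. 215. 198.] 194.2 177.2 989
scene work 0.6
[... 693 characters left out ...]
 291. 232. 336.] 220.5 317.1 876
top holder 0.77 [348. 245. 383. 288.] 364.3 266.8 889
top holder 0.61 [350. 186. 392. 222.] 369.0 201.2 883
top holder 0.55 [285. 244. 325. 277.] 304.5 258.8 791
top work 0.91 [342. 122. 382. 153.] 361.7 138.4 814
top work 0.78 [289. 240. 325. 277.] 304.6 258.7 884
top work 0.73 [207. 296. 233. 342.] 220.1 316.8 935
top work 0.68 [346. 244. 384. 285.] 364.5 266.7 943
top cleaner_bottle 0.95 [193. 164. 218. 193.] 204.6 177.8 611
top cleaner_bottle 0.66 [292. 163. 311. 190.] 302.0 177.2 328
top drying_jar 0.68 [237. 248. 270. 279.] 251.4 260.4 814
top parts_box 0.85 [222. 115. 267. 161.] 242.4 138.1 1065
top parts_box 0.47 [168. 159. 312. 257.] 244.5 207.5 8416
```

```bash
sleep 1
```

```text
(no output)
```

View pics/scenez.png

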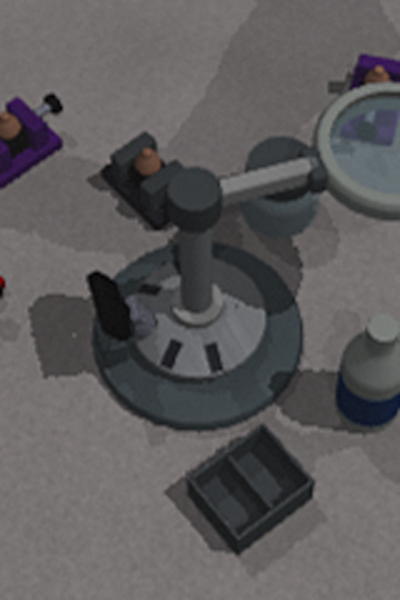

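View pics/topz.png

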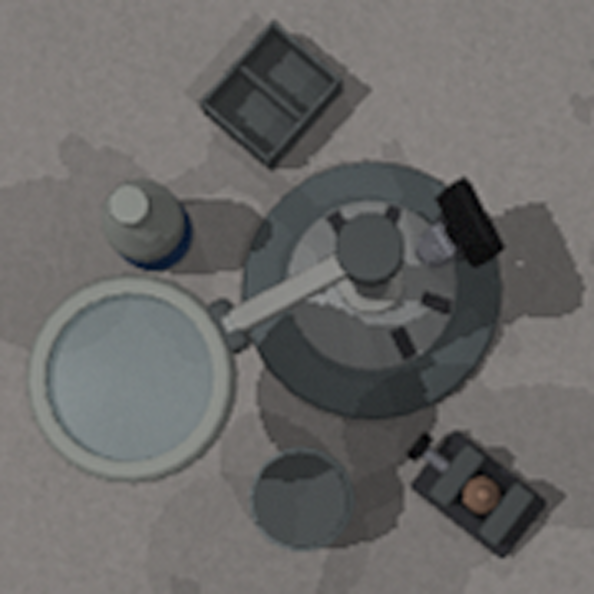

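```bash
cat > fit.py <<'E'
from h import *
import pickle
D=pickle.load(open("D0.pkl","rb")); C={n:cam(D[n]) for n in D}
S,T=C["scene"],C["top"]
for nm,s,t in [("cap",(267.6,195.5),(272.1,184.2)),("lens",(347.5,179.3),(200,224.3)),("wing",(233.8,243.2),(301.5,177.3)),("tip",(249,185),(305.5,259)),("foot",(268.7,251.5),(272.7,197.9))]:
    print(nm,tri([S,T],[s,t]).round(1))
obs=[("top",(272.1,184.2),lambda R:(0,0,245)),("scene",(267.6,195.5),lambda R:(0,0,245)),
("top",(200,224.3),lambda R:(170,0,232)),("scene",(347.5,179.3),lambda R:(170,0,232)),
("top",(272.7,197.9),lambda R:(0,0,24)),
("top",(301.5,177.3),lambda R:(-50-.5*59,0,48+.866*59)),("scene",(233.8,243.2),lambda R:(-50-.5*59,0,48+.866*59))]
def P(p,l): c,s=np.cos(p[2]),np.sin(p[2]); return np.array([p[0]+c*l[0]-s*l[1],p[1]+s*l[0]+c*l[1],l[2]])
def res(p): return np.concatenate([(proj(C[n],P(p,l(0)))[0]-uv) for n,uv,l in obs])
r=least_squares(res,[600,50,2.5]); p=r.x
if __name__=="__main__":
    print(p,r.fun.round(1)); pw=atz(T,(305.5,259),65); print("work",pw, atz(S,(248.5,186),65)); d=pw[:2]-p[:2]
    print("rel ang",np.degrees(np.arctan2(d[1],d[0])-p[2]),np.hypot(*d))
    for nm,uv,z in[("bottle",(197,172),150),("jar",(251.4,260.4),60),("box",(242.3,138),30)]:
        q=atz(T,uv,z)[:2]-p[:2]; print(nm,np.degrees(np.arctan2(q[1],q[0])-p[2]),np.hypot(*q),q+p[:2])
    print("wing grip",P(p,(-50-33,0,48+.866*66)),"yaw deg",np.degrees(p[2]))
E
python3 fit.py
```

```text
cap [590.1  74.5 245.1]
lens [511.4 225.6 228.1]
wing [626.2   4.7  97.2]
tip [434.6  -2.7  51. ]
foot [588.4  73.7  12.9]
[589.8082519   74.5151665    2.04695686] [-0.6  0.2 -0.5 -0.1 -1.  -0.2 -0.6 -0.9 -0.7 -1.   0.3 -0.1 -0.6 -0.5]
work [434.90809427  -2.66594213  65.        ] [4.47485249e+02 2.10969551e-01 6.50000000e+01]
rel ang -270.79658440926806 173.0635211781588
bottle -42.19164421143346 172.7744079708964 [634.2623531  241.47273277]
jar 44.340961258405535 164.3159046576508 [433.87206863 126.3188659 ]
box -91.53831448791694 164.82696852338674 [738.27551675 146.10707121]
wing grip [627.85297818   0.74797324 105.156     ] yaw deg 117.28198914633214
```

The crop confirms the grey holder with the mould at top (305,258), under the +90° stop: measured 89.2° from the boom and 173 mm from the axis. The box, bottle and jar stand under -90°, -45° and +45°. Next I plan the reach for the wing grip.

```bash
cat > plan.py <<'E'
from h import *
from fit import p,P
from cell import ctrl
ps=p[2]; Rs=Rn.from_euler('z',ps).as_matrix()
ax=Rs@np.array([-.5,0,.866]); root=P(p,(-50,0,48))
def plug(out,tw,):  # tool pose gripping the wing with grip at `out` mm from root, twist tw
    xg=Rs@np.array([.866,0,.5]); x=-(Rn.from_rotvec(ax*tw).apply(xg)); z=-ax; y=np.cross(z,x)
    return root+ax*(out-19), np.c_[x,y,z]
def down(pos,yaw):
    x=np.array([np.cos(yaw),np.sin(yaw),0]); z=np.array([0,0,-1.]); return np.array(pos,float),np.c_[x,np.cross(z,x),z]
def boom(ang,r,z): # boom angle stand frame; grip point r, TCP height z
    a=ps+ang; return down([p[0]+r*np.cos(a),p[1]+r*np.sin(a),z],a-np.pi/2)
def row(tp,tR):
    s=ctrl.read_state(); R=Rn.from_euler('xyz',s["tool_rot"]); 
    d=R.inv().apply(np.array(tp)-s["eef_pos"])/40; w=np.degrees((R.inv()*Rn.from_matrix(tR)).as_rotvec())
    print("t",round(s["clock"],2),"pos",s["eef_pos"].round(1),"tool_rot",s["tool_rot"].round(3),"F",s["force"].round(1),"w",round(s["width"],1),"q",s["qpos"].round(2))
    print("target",np.round(tp,1),"row",d.round(3),w.round(1))
E
python3 -c "
from plan import *
row(*plug(66+120,0)); row(*plug(66,0))"
```

```text
cap [590.1  74.5 245.1]
lens [511.4 225.6 228.1]
wing [626.2   4.7  97.2]
tip [434.6  -2.7  51. ]
foot [588.4  73.7  12.9]
t 1.2 pos [ 195.1 -620.   231.3] tool_rot [-3.142 -0.    -1.266] F [ 0.3 -0.3 -0.7] w 85.7 q [ 1.2   0.63  0.04  1.52 -0.03  1.   -0.02]
target [651.  -44.1 192.6] row [-10.314 -15.193   0.968] [ -2.6 -29.9  -9.6]
t 1.2 pos [ 195.1 -620.   231.3] tool_rot [-3.142 -0.    -1.266] F [ 0.3 -0.3 -0.7] w 85.7 q [ 1.2   0.63  0.04  1.52 -0.03  1.   -0.02]
target [623.5   9.2  88.7] row [-11.792 -14.937   3.566] [ -2.6 -29.9  -9.6]
```

```bash
sed -i '/^for nm,s,t in/,/^    print(nm,tri/d' fit.py; python3 -m creep '-1 -1.5 0 0 0 0 0; -2 -3 0 0 0 0 0; -3 -4.5 0 0 0 0 0.2; -4 -6 0 0 0 0 0.3; -5 -7.5 0 0 0 0 0.35; -6 -8.8 0 0 0 0 0.35; -6 -8.8 0 0 0 0 0.35' ; python3 -c "
from plan import *
row(*plug(66+120,0))"
```

```text
clock: 1.78
eef_pos: [377.7, -390.3, 231.6]
tool_rot: [-3.141, -0.001, -1.266]
force: [0.8, -0.3, 0.2]
width: 55.9
t 1.78 pos [ 377.7 -390.3  231.6] tool_rot [-3.141e+00 -1.000e-03 -1.266e+00] F [ 0.8 -0.3  0.2] w 55.9 q [ 0.73  0.47  0.03  1.82 -0.02  0.85 -0.5 ]
target [651.  -44.1 192.6] row [-6.207 -9.112  0.974] [ -2.6 -30.   -9.6]
```

```bash
python3 -m creep '-0.6 -0.8 0 0 -4 -1 0.35; -1.1 -1.6 0 0 -8 -2 0.35; -1.7 -2.4 0 -1 -12 -3 0.35; -2.3 -3.3 0.1 -1 -16 -4 0.35; -2.9 -4.2 0.3 -2 -20 -5 0.35; -3.5 -5.1 0.4 -2 -25 -7 0.35; -4.1 -6 0.6 -2.6 -30 -9 0.35; -4.7 -6.9 0.7 -2.6 -30 -9.6 0.35; -5.3 -7.8 0.8 -2.6 -30 -9.6 0.35; -5.9 -8.6 0.9 -2.6 -30 -9.6 0.35' ; python3 -m creep '0 0 0 0 0 0 0.35';  python3 -c "
from plan import *
row(*plug(66+120,0))"
```

```text
clock: 2.62
eef_pos: [629.3, -70.8, 195.2]
tool_rot: [3.141, 0.525, -1.096]
force: [0.4, -0.4, 0.7]
width: 55.4
clock: 2.7
eef_pos: [631.5, -59.9, 196.1]
tool_rot: [-3.134, 0.532, -1.08]
force: [-0.2, 2.5, 1.0]
width: 55.5
t 2.7 pos [631.5 -59.9 196.1] tool_rot [-3.134  0.532 -1.08 ] F [-0.2  2.5  1. ] w 55.5 q [ 0.35  0.86 -0.18  1.28 -0.27  1.37 -0.77]
target [651.  -44.1 192.6] row [-0.057 -0.614  0.139] [-0.   0.5  0.7]
```

```bash
python3 -m creep '-0.06 -0.6 0.14 0 0 0.5 0.35; -0.06 -0.6 0.14 0 0 0.5 0.35; -0.06 -0.6 0.14 0 0 0.5 0.35';  python3 -c "
from plan import *
row(*plug(66+60,0));row(*plug(66,0))
for n in('scene','top'):
    d=ctrl.get_image(n); i=d['img'][120:330,180:390,::-1] if n=='scene' else d['img'][100:290,190:380,::-1]
    cv2.imwrite(f'pics/{n}1.png',cv2.resize(i,None,fx=3,fy=3))
"
```

```text
clock: 2.95
eef_pos: [647.1, -55.2, 192.2]
tool_rot: [3.136, 0.526, -1.102]
force: [0.2, -0.2, -0.3]
width: 55.8
t 2.95 pos [647.1 -55.2 192.2] tool_rot [ 3.136  0.526 -1.102] F [ 0.2 -0.2 -0.3] w 55.8 q [ 0.33  0.88 -0.17  1.23 -0.28  1.38 -0.81]
target [637.2 -17.5 140.7] row [-0.177 -0.214  1.592] [ 0.1  0.1 -0.4]
t 2.95 pos [647.1 -55.2 192.2] tool_rot [ 3.136  0.526 -1.102] F [ 0.2 -0.2 -0.3] w 55.8 q [ 0.33  0.88 -0.17  1.23 -0.28  1.38 -0.81]
target [623.5   9.2  88.7] row [-0.174 -0.217  3.092] [ 0.1  0.1 -0.4]
```

View pics/scene1.png

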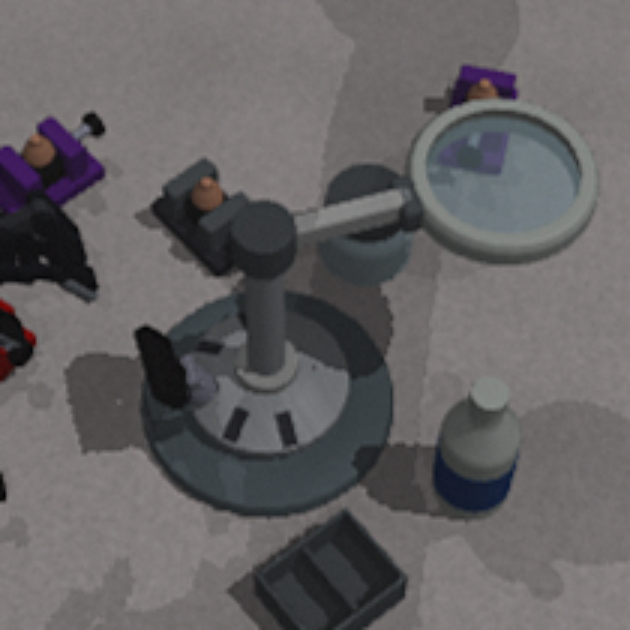

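View pics/top1.png

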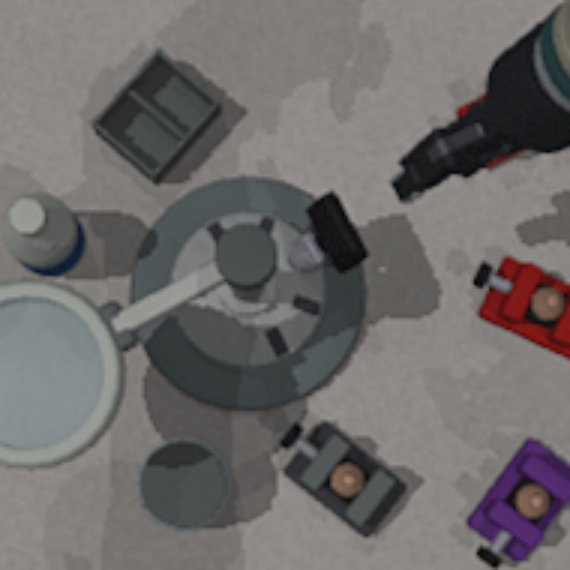

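The scene view shows the gripper up-left of the wing, which is at zoom (160,365). In the top view the finger tips are at zoom (400,190), near the wing at (337,232). I'll check this against the projection.

```bash
python3 -c "
from plan import *
from fit import C
s=ctrl.read_state()['eef_pos']
a=proj(C['scene'],s)[0]; b=proj(C['top'],s)[0]; print(a,(a-[180,120])*3,b,(b-[190,100])*3)
for q in (root+ax*76,root+ax*66,root+ax*42): print((proj(C['scene'],q)[0]-[180,120])*3,(proj(C['top'],q)[0]-[190,100])*3)
"
```

```text
[198.16710056 223.86636857] [ 54.50130167 311.59910571] [332.24857573 160.81681118] [426.7457272  182.45043354]
[146.68364505 361.06973605] [345.95260707 223.50256195]
[154.28879676 365.25078886] [339.62700345 228.29576827]
[172.1132532  375.05006655] [324.80645841 239.5259898 ]
```

```bash
python3 -m creep '-0.1 -0.15 0.5 0 0 0 0.35; -0.17 -0.2 1 0 0 0 0.35; -0.17 -0.2 1.5 0 0 0 0.35; -0.17 -0.2 1.6 0 0 0 0.35; -0.17 -0.2 1.6 0 0 0 0.35; -0.17 -0.2 1.6 0 0 0 0.35';  python3 -c "
from plan import *
from fit import C
row(*plug(66,0))
s=ctrl.read_state(); R=Rn.from_euler('xyz',s['tool_rot']).as_matrix(); w=s['width']/2
for n,o in(('scene',(150,150)),('top',(240,100))):
    d=ctrl.get_image(n); i=d['img'][o[1]:o[1]+140,o[0]:o[0]+140,::-1]
    i=cv2.resize(i,None,fx=4,fy=4,interpolation=cv2.INTER_CUBIC)
    for q,c in((s['eef_pos'],(0,255,0)),(s['eef_pos']+R[:,0]*w,(0,255,255)),(s['eef_pos']-R[:,0]*w,(255,0,255)),(root+ax*66,(0,0,255))):
        u=((proj(C[n],q)[0]-o)*4).astype(int); cv2.circle(i,tuple(map(int,u)),3,c,-1)
    cv2.imwrite(f'pics/{n}2.png',i)
"
```

```text
clock: 3.55
eef_pos: [637.2, -20.7, 141.3]
tool_rot: [3.136, 0.524, -1.106]
force: [0.4, -0.7, 0.8]
width: 55.4
t 3.55 pos [637.2 -20.7 141.3] tool_rot [ 3.136  0.524 -1.106] F [ 0.4 -0.7  0.8] w 55.4 q [ 0.29  0.91 -0.18  1.34 -0.29  1.24 -0.81]
target [623.5   9.2  88.7] row [-0.053 -0.037  1.55 ] [-0.  -0.  -0.6]
```

View pics/scene2.png

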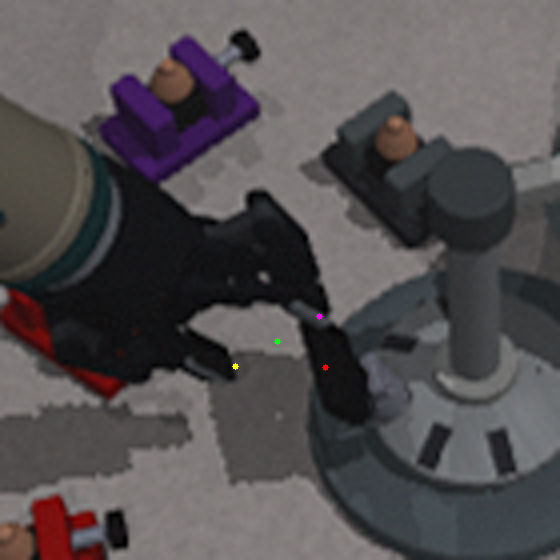

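View pics/top2.png

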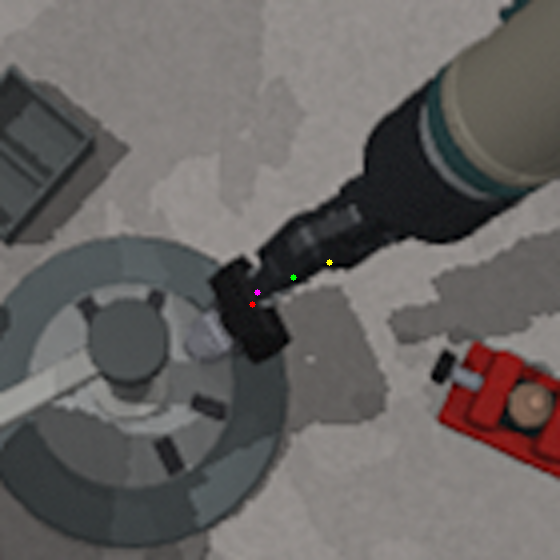

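Projected fingertip and wing points agree with both pictures to a few mm: tip at (320,315) and wing at (330,370) in the scene crop. I'll advance and close.

```bash
python3 -m creep '-0.05 -0.04 0.4 0 0 -0.5 0.35; -0.05 -0.04 0.8 0 0 -0.5 0.35; -0.05 -0.04 1.2 0 0 -0.5 0.35; -0.05 -0.04 1.5 0 0 -0.5 0.35; -0.05 -0.04 1.55 0 0 -0.5 0.35; -0.05 -0.04 1.55 0 0 -0.5 0.35; -0.05 -0.04 1.55 0 0 -0.5 0.35';  python3 -c "
from plan import *
row(*plug(66,0))"
```

```text
clock: 4.23
eef_pos: [624.3, 9.9, 88.9]
tool_rot: [-3.14, 0.523, -1.095]
force: [-0.4, -0.3, 0.9]
width: 55.7
t 4.23 pos [624.3   9.9  88.9] tool_rot [-3.14   0.523 -1.095] F [-0.4 -0.3  0.9] w 55.7 q [ 0.27  0.95 -0.19  1.42 -0.3   1.11 -0.79]
target [623.5   9.2  88.7] row [0.008 0.026 0.002] [-0.1 -0.  -0. ]
```

```bash
python3 -m creep '0 0.02 0 0 0 0 0.6; 0 0.02 0 0 0 0 0.8; 0 0.02 0 0 0 0 1; 0 0.02 0 0 0 0 1; 0 0.02 0 0 0 0 1; 0 0.02 0 0 0 0 1; 0 0.02 0 0 0 0 1';  python3 -c "
from plan import *
row(*plug(66+15,0))"
```

```text
clock: 4.82
eef_pos: [623.1, 9.7, 88.5]
tool_rot: [-3.141, 0.524, -1.095]
force: [-0.1, -3.2, 4.4]
width: 13.0
t 4.82 pos [623.1   9.7  88.5] tool_rot [-3.141  0.524 -1.095] F [-0.1 -3.2  4.4] w 13.0 q [ 0.27  0.95 -0.19  1.43 -0.3   1.11 -0.79]
target [626.9   2.5 101.7] row [ 0.012 -0.002 -0.388] [-0. -0. -0.]
```

```bash
python3 -m creep '0 0 -0.1 0 0 0 1; 0 0 -0.2 0 0 0 1; 0 0 -0.3 0 0 0 1; 0 0 -0.38 0 0 0 1; 0 0 -0.38 0 0 0 1; 0 0 -0.38 0 0 0 1';  python3 -c "
from plan import *
row(*plug(66+15,0)); row(*plug(66+15,1.2))"
```

```text
clock: 5.32
eef_pos: [626.0, 3.7, 100.6]
tool_rot: [3.141, 0.525, -1.095]
force: [3.3, 1.7, -12.6]
width: 12.8
t 5.32 pos [626.    3.7 100.6] tool_rot [ 3.141  0.525 -1.095] F [  3.3   1.7 -12.6] w 12.8 q [ 0.27  0.94 -0.19  1.41 -0.3   1.14 -0.79]
target [626.9   2.5 101.7] row [ 0.017 -0.007 -0.042] [ 0.   0.1 -0. ]
t 5.32 pos [626.    3.7 100.6] tool_rot [ 3.141  0.525 -1.095] F [  3.3   1.7 -12.6] w 12.8 q [ 0.27  0.94 -0.19  1.41 -0.3   1.14 -0.79]
target [626.9   2.5 101.7] row [ 0.017 -0.007 -0.042] [ -0.    0.1 -68.8]
```

```bash
python3 -m creep '0 0 -0.03 0 0 -5 1; 0 0 -0.03 0 0 -10 1; 0 0 -0.03 0 0 -16 1; 0 0 -0.03 0 0 -22 1; 0 0 -0.03 0 0 -28 1; 0 0 -0.03 0 0 -34 1; 0 0 -0.03 0 0 -40 1; 0 0 -0.03 0 0 -46 1; 0 0 -0.03 0 0 -52 1; 0 0 -0.03 0 0 -58 1';  python3 -c "
from plan import *
print(ctrl.read_state()['torque']);row(*plug(66+15,1.2))"
```

```text
clock: 6.15
eef_pos: [625.4, 3.7, 101.9]
tool_rot: [-2.684, 0.269, -0.013]
force: [1.5, 3.3, -11.2]
width: 13.1
[-0.88575457 -1.04662114 -0.32677677]
t 6.15 pos [625.4   3.7 101.9] tool_rot [-2.684  0.269 -0.013] F [  1.5   3.3 -11.2] w 13.1 q [ 0.42  0.97 -0.48  1.4  -0.06  1.12  0.03]
target [626.9   2.5 101.7] row [ 0.038  0.023 -0.018] [ -0.1   0.2 -10.4]
```

```bash
python3 -m creep '0 0 0.04 0 0 -2 1; 0 0 0.08 0 0 -2 1; 0 0 0.08 0 0 -2 0.6; 0 0 0.08 0 0 -2 0.35; 0 0 0.08 0 0 -2 0.35; 0 0 0.08 0 0 -2 0.35';  python3 -m creep '0 0 -0.5 0 0 0 0.35;0 0 -1 0 0 0 0.35;0 0 -1.6 0 0 0 0.35;0 0 -2.2 0 0 0 0.35;0 0 -2.2 0 0 0 0.35;0 0 -2.2 0 0 0 0.35'; python3 -c "
from plan import *
from fit import C
row(*boom(0,60,290))
for n,o in(('scene',(150,150)),('top',(240,100))):
    d=ctrl.get_image(n); i=d['img'][o[1]:o[1]+140,o[0]:o[0]+140,::-1]
    i=cv2.resize(i,None,fx=4,fy=4,interpolation=cv2.INTER_CUBIC)
    cv2.imwrite(f'pics/{n}3.png',i)
"
```

```text
clock: 6.65
eef_pos: [625.9, 4.3, 100.5]
tool_rot: [-2.677, 0.253, 0.012]
force: [0.1, 0.5, -0.1]
width: 55.7
clock: 7.15
eef_pos: [646.8, -35.4, 177.1]
tool_rot: [-2.678, 0.251, 0.011]
force: [-0.1, 0.4, -0.5]
width: 55.5
t 7.15 pos [646.8 -35.4 177.1] tool_rot [-2.678  0.251  0.011] F [-0.1  0.4 -0.5] w 55.5 q [ 0.45  0.92 -0.49  1.26 -0.06  1.31  0.06]
target [562.3 127.8 290. ] row [-2.701 -4.665 -0.152] [-29.3   7.7 -29.4]
```

View pics/scene3.png

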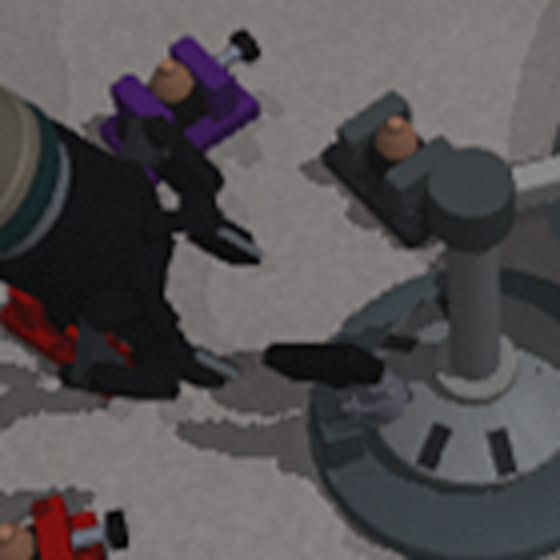

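View pics/top3.png

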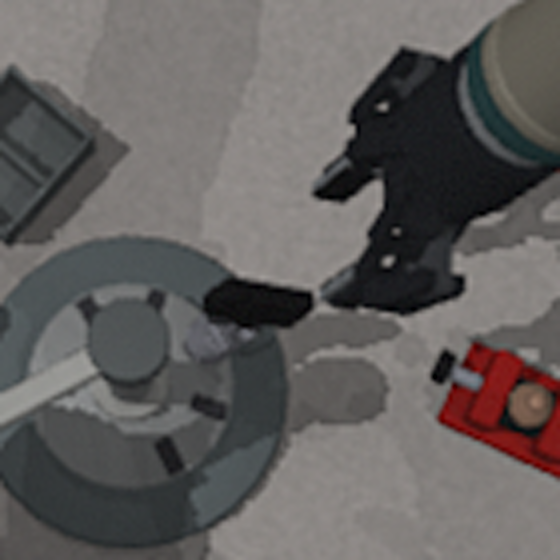

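The wing now lies at scene crop (325,363), turned about 60°, and it stayed out. Next I go over to the boom, lifting first.

```bash
python3 -c "
from plan import *
row(*down([630,0,320],ps-np.pi/2))"
```

```text
t 7.25 pos [645.  -34.1 175.2] tool_rot [-2.677  0.255  0.014] F [ 0.7 -0.3 -0.1] w 55.5 q [ 0.45  0.92 -0.49  1.27 -0.06  1.31  0.06]
target [630.   0. 320.] row [-1.264 -2.295 -2.665] [-29.4   8.  -29.3]
```

```bash
python3 -m creep '-0.2 -0.4 -0.8 -4 1 -4 0.35; -0.5 -0.9 -1.6 -8 2 -8 0.35; -0.8 -1.5 -2.2 -12 3 -12 0.35; -1.1 -2.1 -2.66 -16 4 -16 0.35; -1.26 -2.3 -2.66 -20 5 -20 0.35; -1.26 -2.3 -2.66 -25 7 -25 0.35; -1.26 -2.3 -2.66 -29 8 -29 0.35; -1.26 -2.3 -2.66 -29.4 8 -29.3 0.35; -1.26 -2.3 -2.66 -29.4 8 -29.3 0.35';  python3 -c "
from plan import *
row(*boom(0,60,300))"
```

```text
clock: 8.0
eef_pos: [629.5, 1.5, 319.9]
tool_rot: [-3.141, 0.0, 0.478]
force: [0.4, 0.0, 0.2]
width: 55.5
t 8.0 pos [629.5   1.5 319.9] tool_rot [-3.141  0.     0.478] F [0.4 0.  0.2] w 55.5 q [ 0.25  0.56 -0.51  1.45  0.28  1.21  0.19]
target [562.3 127.8 300. ] row [-0.04  -3.577  0.5  ] [-0.   0.   0.1]
```

```bash
python3 -m creep '0 -0.8 0 0 0 0 0.35; 0 -1.6 0 0 0 0 0.35; 0 -2.4 0 0 0 0 0.35; 0 -3.1 0.2 0 0 0 0.35; -0.04 -3.55 0.5 0 0 0 0.35; -0.04 -3.58 0.5 0 0 0 0.35; -0.04 -3.58 0.5 0 0 0 0.35; -0.04 -3.58 0.5 0 0 0 0.35';  python3 -c "
from plan import *
row(*boom(0,60,211))
from fit import C
s=ctrl.read_state(); R=Rn.from_euler('xyz',s['tool_rot']).as_matrix(); w=s['width']/2
for n,o in(('scene',(220,100)),('top',(180,120))):
    d=ctrl.get_image(n); i=d['img'][o[1]:o[1]+140,o[0]:o[0]+140,::-1]
    i=cv2.resize(i,None,fx=4,fy=4,interpolation=cv2.INTER_CUBIC)
    for q,c in((s['eef_pos'],(0,255,0)),(s['eef_pos']+R[:,0]*w,(0,255,255)),(s['eef_pos']-R[:,0]*w,(255,0,255)),(boom(0,60,238)[0],(0,0,255))):
        u=((proj(C[n],q)[0]-o)*4).astype(int); cv2.circle(i,tuple(map(int,u)),3,c,-1)
    cv2.imwrite(f'pics/{n}4.png',i)
"
```

```text
clock: 8.67
eef_pos: [565.0, 124.3, 299.4]
tool_rot: [3.141, -0.0, 0.472]
force: [0.7, -0.6, -0.4]
width: 55.7
t 8.67 pos [565.  124.3 299.4] tool_rot [ 3.141 -0.     0.472] F [ 0.7 -0.6 -0.4] w 55.7 q [ 0.08  0.5  -0.53  1.62  0.27  1.1  -0.06]
target [562.3 127.8 211. ] row [-0.02 -0.11  2.21] [ 0.1 -0.  -0.2]
```

View pics/scene4.png

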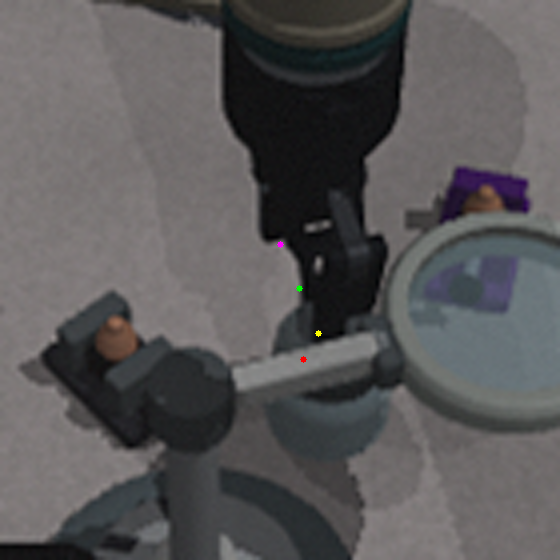

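View pics/top4.png

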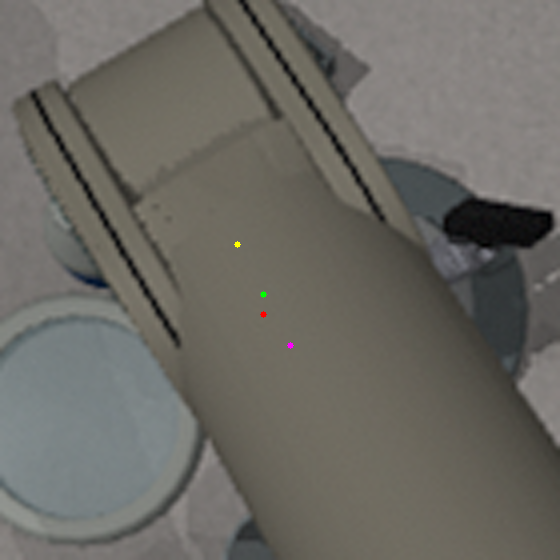

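The scene crop puts the fingers above the bar (303,360), straddling it. In the top view the arm hides them. I'll descend.

```bash
python3 -m creep '-0.02 -0.1 0.5 0 0 0 0.35; -0.02 -0.1 1 0 0 0 0.35; -0.02 -0.1 1.4 0 0 0 0.35; -0.02 -0.1 1.8 0 0 0 0.35; -0.02 -0.1 2.2 0 0 0 0.35; -0.02 -0.1 2.2 0 0 0 0.35; -0.02 -0.1 2.2 0 0 0 0.35'; python3 -m creep '0 0 0 0 0 0 0.6; 0 0 0 0 0 0 0.75; 0 0 0 0 0 0 0.75; 0 0 0 0 0 0 0.75';  python3 -c "
from plan import *
row(*boom(0,60,211))
"
```

```text
clock: 9.35
eef_pos: [561.8, 128.3, 211.7]
tool_rot: [3.141, -0.0, 0.474]
force: [0.5, -0.4, 0.4]
width: 55.6
clock: 9.68
eef_pos: [561.9, 129.6, 212.9]
tool_rot: [3.14, -0.003, 0.476]
force: [0.2, -0.6, -0.7]
width: 21.2
t 9.68 pos [561.9 129.6 212.9] tool_rot [ 3.14e+00 -3.00e-03  4.76e-01] F [ 0.2 -0.6 -0.7] w 21.2 q [ 0.04  0.58 -0.5   1.74  0.34  0.9  -0.12]
target [562.3 127.8 211. ] row [-0.012  0.044  0.049] [ 0.1 -0.2 -0. ]
```

```bash
python3 -m creep '-0.131 0.006 0 0 0 -5 0.75; -0.26 0.023 0 0 0 -10 0.75; -0.388 0.051 0 0 0 -15 0.75; -0.513 0.09 0 0 0 -20 0.75; -0.634 0.141 0 0 0 -25 0.75; -0.75 0.2 0 0 0 -30 0.75; -0.86 0.271 0 0 0 -35 0.75; -0.964 0.351 0 0 0 -40 0.75; -1.061 0.44 0 0 0 -45 0.75; -1.061 0.44 0 0 0 -45 0.75';  python3 -c "
from plan import *
s=ctrl.read_state();d=s['eef_pos'][:2]-p[:2]; print(np.degrees(np.arctan2(d[1],d[0])-ps)%360,np.hypot(*d), np.degrees(s['tool_rot'][2]-ps+np.pi/2))
row(*boom(np.pi/2,60,211))
"
```

```text
clock: 10.52
eef_pos: [531.5, 94.8, 212.5]
tool_rot: [3.14, -0.002, 1.264]
force: [-0.9, 1.6, 0.3]
width: 21.8
43.546383655564746 61.703936586708025 45.11654220161506
t 10.52 pos [531.5  94.8 212.5] tool_rot [ 3.140e+00 -2.000e-03  1.264e+00] F [-0.9  1.6  0.3] w 21.8 q [ 0.25  0.58 -0.72  1.84  0.48  0.9   0.56]
target [536.5  47.  211. ] row [-1.101  0.479  0.035] [  0.1  -0.1 -44.9]
```

```bash
python3 -m creep '-0.131 0.006 0 0 0 -5 0.75; -0.26 0.023 0 0 0 -10 0.75; -0.388 0.051 0 0 0 -15 0.75; -0.513 0.09 0 0 0 -20 0.75; -0.634 0.141 0 0 0 -25 0.75; -0.75 0.21 0 0 0 -30 0.75; -0.87 0.29 0 0 0 -35 0.75; -0.98 0.37 0 0 0 -40 0.75; -1.09 0.47 0 0 0 -45 0.75; -1.12 0.48 0 0 0 -45 0.75';  python3 -c "
from plan import *
s=ctrl.read_state();d=s['eef_pos'][:2]-p[:2]; print(np.degrees(np.arctan2(d[1],d[0])-ps)%360,np.hypot(*d), np.degrees(s['tool_rot'][2]-ps+np.pi/2))
row(*boom(np.pi/2,60,211))
for n,o in(('scene',(150,120)),('top',(230,150))):
    d=ctrl.get_image(n); i=d['img'][o[1]:o[1]+140,o[0]:o[0]+140,::-1]
    cv2.imwrite(f'pics/{n}5.png',cv2.resize(i,None,fx=4,fy=4,interpolation=cv2.INTER_CUBIC))
"
```

```text
clock: 11.35
eef_pos: [536.1, 45.6, 212.0]
tool_rot: [3.141, 0.0, 2.046]
force: [-1.2, 1.2, 0.6]
width: 20.9
90.96552706176487 61.02367613031175 89.95887633072539
t 11.35 pos [536.1  45.6 212. ] tool_rot [3.141 0.    2.046] F [-1.2  1.2  0.6] w 20.9 q [ 0.46  0.65 -0.94  1.84  0.63  0.98  1.29]
target [536.5  47.  211. ] row [0.026 0.025 0.024] [ 0.  0. -0.]
```

View pics/scene5.png

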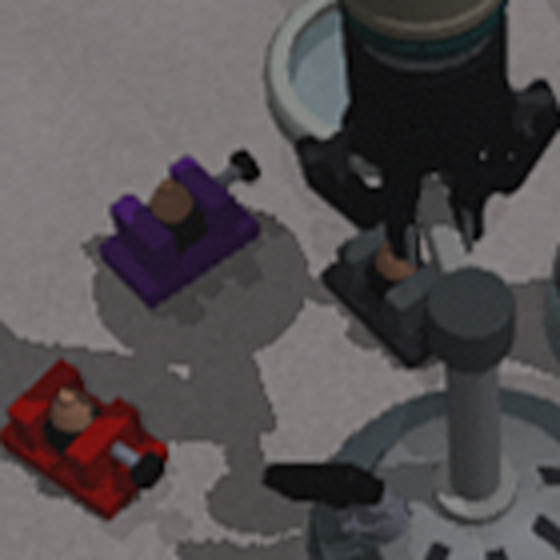

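View pics/top5.png

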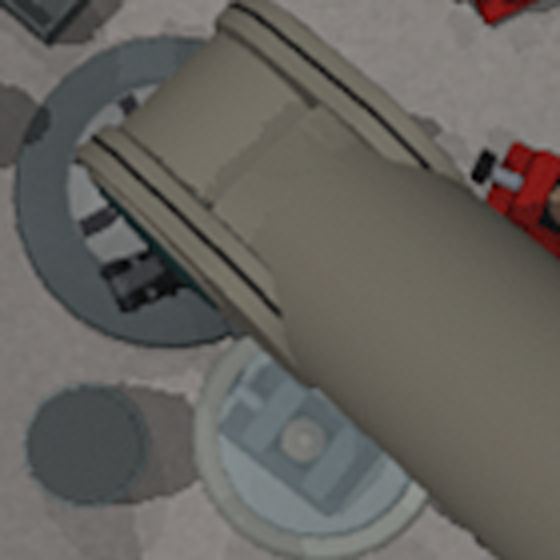

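```bash
python3 -m creep '0 0 0 0 0 0 0.55; 0 0 0 0 0 0 0.45; 0 0 0 0 0 0 0.45; 0 0 -0.7 0 0 0 0.45; 0 0 -1.5 0 0 0 0.4; 0 0 -2.3 0 0 0 0.4; 0 0 -2.8 0 0 0 0.4;  0 0 -2.8 0 0 0 0.4; 0 0 -2.8 0 0 0 0.4';  python3 -c "
from plan import *
row(*plug(66+11+100,1.047))
row(*down([640,-20,320],ps-np.pi/2))
"
```

```text
clock: 12.2
eef_pos: [536.8, 46.1, 325.0]
tool_rot: [3.138, 0.003, 2.046]
force: [0.2, -0.4, -1.2]
width: 51.2
t 12.2 pos [536.8  46.1 325. ] tool_rot [3.138e+00 3.000e-03 2.046e+00] F [ 0.2 -0.4 -1.2] w 51.2 q [ 0.52  0.53 -1.03  1.68  0.49  1.2   1.41]
target [648.9 -40.1 184.8] row [-3.192  1.494  3.519] [ 31.6  17.9 116.8]
t 12.2 pos [536.8  46.1 325. ] tool_rot [3.138e+00 3.000e-03 2.046e+00] F [ 0.2 -0.4 -1.2] w 51.2 q [ 0.52  0.53 -1.03  1.68  0.49  1.2   1.41]
target [640. -20. 320.] row [-2.65   1.539  0.139] [ 0.3 -0.1 89.9]
```

```bash
python3 -m creep '-0.3 0.2 0 0 0 6 0.35; -0.6 0.35 0 0 0 12 0.35; -0.9 0.5 0 0 0 19 0.35; -1.2 0.7 0 0 0 26 0.35; -1.5 0.9 0 0 0 33 0.35; -1.8 1.05 0 0 0 40 0.35; -2.1 1.2 0.1 0 0 47 0.35; -2.4 1.4 0.1 0 0 54 0.35; -2.65 1.54 0.14 0 0 61 0.35; -2.65 1.54 0.14 0 0 68 0.35';  python3 -c "
from plan import *
row(*plug(66+11+110,1.047))
"
```

```text
clock: 13.03
eef_pos: [640.3, -22.5, 315.8]
tool_rot: [3.141, 0.002, 0.851]
force: [-1.0, 0.2, -0.0]
width: 55.4
t 13.03 pos [640.3 -22.5 315.8] tool_rot [3.141e+00 2.000e-03 8.510e-01] F [-1.   0.2 -0. ] w 55.4 q [ 0.36  0.61 -0.66  1.42  0.38  1.24  0.52]
target [651.2 -44.6 193.5] row [-0.228  0.568  3.059] [31.  -2.2 50.2]
```

```bash
python3 -m creep '0 0.2 0.2 4 0 6 0.35; 0 0.4 0.5 8 0 12 0.35; 0 0.5 0.9 12 0 18 0.35; -0.1 0.57 1.3 16 -1 24 0.35; -0.1 0.57 1.7 19 -1 30 0.35; -0.2 0.57 2.1 22 -1 36 0.35; -0.23 0.57 2.5 25 -2 41 0.35; -0.23 0.57 2.9 28 -2 46 0.35; -0.23 0.57 3.06 31 -2.2 50 0.35; -0.23 0.57 3.06 31 -2.2 50.2 0.35';  python3 -m creep '0 0 0 0 0 0 0.35';python3 -c "
from plan import *
from fit import C
row(*plug(66+11,1.047))
for n,o in(('scene',(150,120)),('top',(230,150))):
    d=ctrl.get_image(n); cv2.imwrite(f'pics/{n}6raw.png',d['img'][:,:,::-1]); i=d['img'][o[1]:o[1]+140,o[0]:o[0]+140,::-1]
    i=cv2.resize(i,None,fx=4,fy=4,interpolation=cv2.INTER_CUBIC)
    for ang,col in((87,(0,255,255)),(90,(0,255,0)),(93,(255,0,255))):
        a=ps+np.radians(ang); t=np.linspace(0,6.3,150)
        cc=p[:2]+170*np.array([np.cos(a),np.sin(a)])
        u=(proj(C[n],np.c_[cc[0]+66*np.cos(t),cc[1]+66*np.sin(t),t*0+225])-o)*4
        if ang==90: cv2.polylines(i,[u.astype(np.int32)],True,col,1)
        else: cv2.circle(i,tuple(map(int,(proj(C[n],[*cc,226])[0]-o)*4)),3,col,-1)
    cv2.imwrite(f'pics/{n}6.png',i)
"
```

```text
clock: 13.87
eef_pos: [648.4, -45.6, 190.2]
tool_rot: [-2.678, 0.26, 0.016]
force: [-1.0, -0.8, -0.7]
width: 55.6
clock: 13.95
eef_pos: [649.9, -42.9, 194.0]
tool_rot: [-2.677, 0.253, 0.022]
force: [-0.0, -0.3, -0.1]
width: 55.5
t 13.95 pos [649.9 -42.9 194. ] tool_rot [-2.677  0.253  0.022] F [-0.  -0.3 -0.1] w 55.5 q [ 0.47  0.92 -0.53  1.22 -0.02  1.36  0.04]
target [626.    4.3  98.2] row [0.046 0.037 2.733] [0.1 0.2 0.5]
```

View pics/scene6.png

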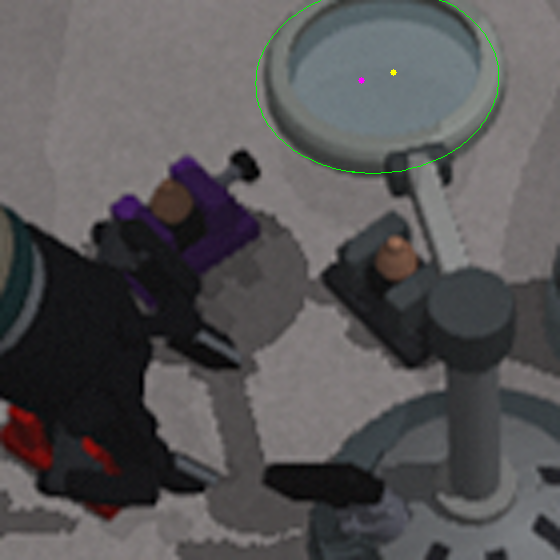

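View pics/top6.png

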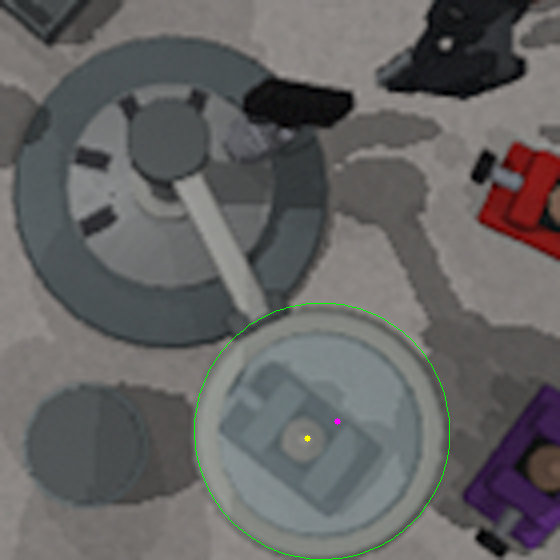

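The lens ring matches the 90° prediction (green) to about 0.5° in both views, and the mould shows through the lens. Now I regrip the wing.

```bash
python3 -m creep '0.04 0.03 0.6 0 0 0.5 0.35; 0.04 0.03 1.2 0 0 0.5 0.35; 0.04 0.03 1.7 0 0 0.5 0.35; 0.04 0.03 2.1 0 0 0.5 0.35; 0.04 0.03 2.4 0 0 0.5 0.35; 0.04 0.03 2.7 0 0 0.5 0.35; 0.04 0.03 2.73 0 0 0.5 0.35; 0.04 0.03 2.73 0 0 0.5 0.35';python3 -c "
from plan import *
row(*plug(66+11,1.047))"
```

```text
clock: 14.72
eef_pos: [627.3, 6.9, 101.7]
tool_rot: [-2.678, 0.252, 0.017]
force: [0.2, 0.0, 0.4]
width: 55.3
t 14.72 pos [627.3   6.9 101.7] tool_rot [-2.678  0.252  0.017] F [0.2 0.  0.4] w 55.3 q [ 0.43  0.98 -0.53  1.4  -0.01  1.12  0.02]
target [626.    4.3  98.2] row [-0.01   0.098  0.053] [0.1 0.1 0.3]
```

```bash
python3 -m creep '0 0.08 0.04 0 0 0 0.35; 0 0.08 0.04 0 0 0 0.6; 0 0.08 0.04 0 0 0 1; 0 0.08 0.04 0 0 0 1; 0 0.08 0.04 0 0 0 1; 0 0.08 0.04 0 0 0 1; 0 0.08 0.04 0 0 0 1; 0 0.08 0.04 0 0 0 1';python3 -c "
from plan import *
row(*plug(66+13,0))"
```

```text
clock: 15.38
eef_pos: [625.3, 2.8, 99.1]
tool_rot: [-2.678, 0.256, 0.015]
force: [-3.6, -2.4, 6.1]
width: 13.2
t 15.38 pos [625.3   2.8  99.1] tool_rot [-2.678  0.256  0.015] F [-3.6 -2.4  6.1] w 13.2 q [ 0.44  0.99 -0.52  1.4  -0.01  1.12  0.03]
target [626.5   3.4 100. ] row [ 0.022 -0.026 -0.019] [ 0.2  0.2 60.1]
```

```bash
python3 -m creep '0 0 -0.06 0 0 0 1; 0 0 -0.06 0 0 6 1; 0 0 -0.06 0 0 13 1; 0 0 -0.06 0 0 20 1; 0 0 -0.06 0 0 27 1; 0 0 -0.06 0 0 34 1; 0 0 -0.06 0 0 41 1; 0 0 -0.06 0 0 48 1; 0 0 -0.06 0 0 54 1; 0 0 -0.06 0 0 58 1';python3 -c "
from plan import *
print(ctrl.read_state()['torque'])
row(*plug(66+13,0))"
```

```text
clock: 16.22
eef_pos: [624.5, 3.5, 98.4]
tool_rot: [-3.13, 0.527, -1.059]
force: [-4.2, 4.2, -7.6]
width: 13.3
[-0.72886268 -0.02748141  0.20742956]
t 16.22 pos [624.5   3.5  98.4] tool_rot [-3.13   0.527 -1.059] F [-4.2  4.2 -7.6] w 13.3 q [ 0.3   0.94 -0.24  1.41 -0.26  1.13 -0.79]
target [626.5   3.4 100. ] row [ 0.003 -0.043 -0.046] [0.4 0.2 1.8]
```

Now a slight overtwist against the zero stop. Then I lower with the spring until it seats before letting go.

```bash
python3 -m creep '0 0 0 0 0 3 1; 0 0 0.03 0 0 5 1; 0 0 0.08 0 0 5 1; 0 0 0.14 0 0 5 1; 0 0 0.2 0 0 4 1; 0 0 0.26 0 0 3 1; 0 0 0.3 0 0 3 1; 0 0 0.3 0 0 3 1';python3 -c "
from plan import *
print(ctrl.read_state()['torque'])
row(*plug(66,0))"
```

```text
clock: 16.88
eef_pos: [622.3, 8.0, 89.6]
tool_rot: [3.127, 0.527, -1.114]
force: [-6.5, 0.0, -0.2]
width: 12.9
[-0.40328272  0.77289835  0.51607077]
t 16.88 pos [622.3   8.   89.6] tool_rot [ 3.127  0.527 -1.114] F [-6.5  0.  -0.2] w 12.9 q [ 0.29  0.95 -0.23  1.42 -0.27  1.11 -0.83]
target [623.5   9.2  88.7] row [-0.001 -0.041  0.026] [ 0.3  0.2 -0.9]
```

```bash
python3 -m creep '0 0 0.02 0 0 0 1; 0 0 0.02 0 0 -1 0.6; 0 0 0.02 0 0 -1 0.35; 0 0 0.02 0 0 -1 0.35; 0 0 0.02 0 0 -1 0.35; 0 0 0.02 0 0 -1 0.35';  python3 -m creep '0 0 -0.5 0 0 0 0.35;0 0 -1 0 0 0 0.35;0 0 -1.7 0 0 0 0.35;0 0 -2.4 0 0 0 0.35;0 0 -3 0 0 0 0.35;0 0 -3 0 0 0 0.35;0 0 -3 0 0 0 0.35'; python3 -c "
from plan import *
from fit import C
import pickle
D=pickle.load(open('D0.pkl','rb'))
for n,o in(('scene',(190,150)),('top',(230,130))):
    d=ctrl.get_image(n); cv2.imwrite(f'pics/{n}7raw.png',d['img'][:,:,::-1]); 
    out=[]
    for im in (D[n]['img'],d['img']):
        i=im[o[1]:o[1]+150,o[0]:o[0]+100,::-1]
        i=cv2.resize(i,None,fx=4,fy=4,interpolation=cv2.INTER_CUBIC)
        a=ps+np.pi/2;t=np.linspace(0,6.3,150); cc=p[:2]+170*np.array([np.cos(a),np.sin(a)])
        u=(proj(C[n],np.c_[cc[0]+66*np.cos(t),cc[1]+66*np.sin(t),t*0+225])-o)*4
        cv2.polylines(i,[u.astype(np.int32)],True,(0,255,0),1)
        for q in (root+ax*76,root+ax*42): cv2.circle(i,tuple(map(int,(proj(C[n],q)[0]-o)*4)),2,(0,0,255),-1)
        out.append(i)
    cv2.imwrite(f'pics/{n}7.png',np.hstack(out))
    for x in ctrl.cut_out(n,'plunger_twist')[:2]:
        ys,xs=np.nonzero(x['pixels']); print(n,round(x['score'],2),np.round(x['rect']),xs.mean().round(1),ys.mean().round(1),len(xs))
"
```

```text
clock: 17.38
eef_pos: [624.8, 7.8, 89.2]
tool_rot: [-3.141, 0.523, -1.093]
force: [0.1, 0.8, 0.4]
width: 55.3
clock: 17.97
eef_pos: [652.9, -46.2, 193.9]
tool_rot: [-3.14, 0.521, -1.093]
force: [-0.5, 1.1, -1.0]
width: 55.4
scene 0.64 [226. 231. 245. 256.] 233.7 242.8 323
scene 0.37 [230. 173. 261. 211.] 245.7 191.0 681
top 0.79 [294. 164. 311. 191.] 302.1 177.5 349
```

View pics/scene7.png

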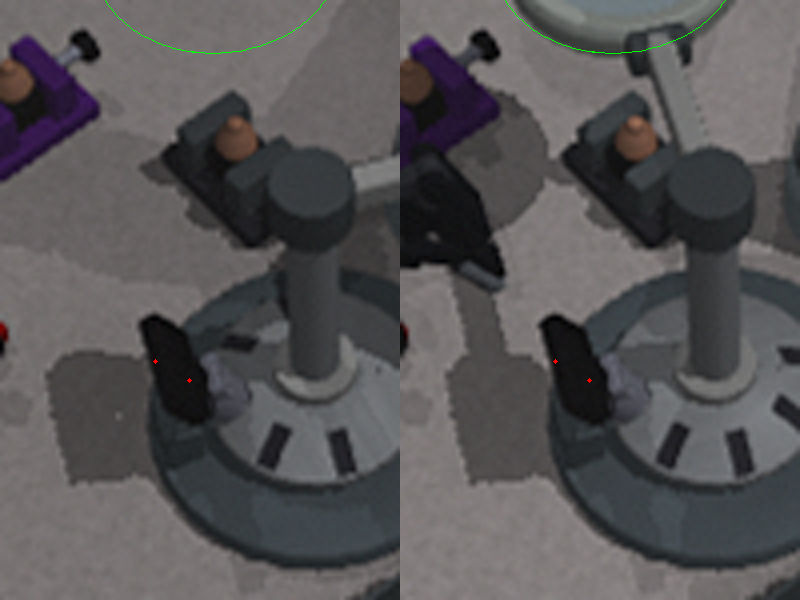

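View pics/top7.png

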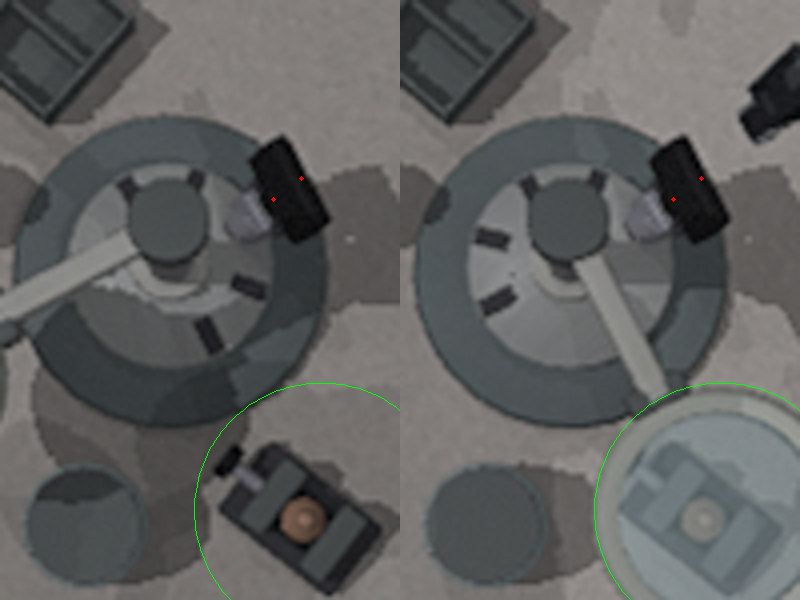

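Side by side with the start picture, the wing is back at the same pixels (home), the lens fits the 90° circle, and the holder, jar and box look unmoved. The gripper is clear, so I'm handing in.

```bash
python3 -c "
from h import *
import cv2
for n in('scene','top'):
    a=cv2.imread(f'pics/{n}0.png');b=cv2.imread(f'pics/{n}7raw.png')
    for nm,s in((('bottle'),(slice(250,292),slice(322,355)) if n=='scene' else (slice(164,192),slice(192,217))),):
        print(n,nm,cv2.phaseCorrelate(a[s][:,:,0].astype(float),b[s][:,:,0].astype(float)))
from cell import ctrl
print(ctrl.finish_job(),ctrl.read_state()['clock'])"
```

```text
scene bottle ((-0.14205240456072588, 0.425377226335268), 1.0297234011560314)
top bottle ((0.4324860232788854, 0.016075727666564177), 0.9515781758618526)
the job is handed in; nothing more can be done
the job is handed in; nothing more can be done
```

The magnifier is over the ear mould and the plunger's pin looks home in its stop. I handed the job in at about 18 s on the robot's clock; no verdict was reported.

**What I did:** I pulled the plunger about 14 mm, twisted it about 60° and let go, and it stayed out. I then swung the boom +90° with the bar loosely held between the fingers, so the lens came over the grey holder. Finally I twisted the plunger back, let the spring take the pin in, released it and backed the gripper clear.

**Last checks:**
- **Plunger:** in both views the wing grip is within about 0.6 px of its starting place.
- **Lens:** the ring fits the +90° stop to about 0.5° in the picture taken before the pin dropped in, and still looked that way after. That puts the lens centre about 4 mm from the point above the mould.
- **Bystanders:** the bottle shifted less than 0.5 px (under about 1 mm). The holder, jar and box look unchanged in the before-and-after crops.

No check failed. The two cameras disagreed by about 13 mm on the mould's position along x, at one assumed height with hand-picked pixels. I relied on the top view, where the mould shows near the middle of the lens.

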